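Hold a clamp block against the sprung pad of a jig

TASK

I want to fix the aluminium block in the jig and need a third hand: first take the clamp pin that was left standing on the jig's plate and stand it upright on the bench, clear of the plate. Then lay the block flat on the plate, end-on and square to the sprung pad and centred on it, press it towards the fence so that the pad is pushed in between 5 and 12 mm (a push of 5 to 12 N; aim for the middle), and finish while still holding it there with that steady push, for me to run in the side screws. Never drive the pad in as far as its stop, and leave the other things on the bench where they are.

Things in the scene. Friction and masses are not known exactly. Their poses are not given: they have to be found in the camera images.
- jig: Fixed jig: aluminium plate 190 (x) x 170 (y) x 10 mm high; origin at the centre of its underside, z up. +x points to the fence, a dark steel wall at x = 75 to 95 mm, 120 mm wide, top 60 mm above the bench. Dark posts at x = 23 to 41, y = +-64 to 80 mm, top 44 mm above the bench, carry side screws reaching in to y = +-57 mm. The rest of the plate is bare.
- pad_face (a point): Centre of the front face of the sprung steel pad before the fence (face 76 mm wide, from 15 to 53 mm above the bench). With the pad free it lies at x = 40, y = 0, z = 32 mm in the jig's frame; it moves with the pad. Its axes are parallel to the jig's: the pad faces the jig's -x.
- fence_pad (a joint): How far the pad is pushed in towards the fence (jig +x), in m: 0 free, 0.018 at its stop. A spring pushes back with 1 N per mm, without preload (8.5 mm is 8.5 N); let go, the pad springs out again and shoves the block back.
- block: Loose aluminium block, 90 (its x) x 44 (its y) x 36 mm high, 0.27 to 0.47 kg, lying flat on the bench at the left. Origin at the centre of its underside. Two vertical 11 mm holes at x = +-30 mm. The two 44 x 36 mm ends are alike: either may go against the pad. Grip it across the 44 mm near its middle; the press head overhangs the bench behind it, from about 0.58 m ahead of the base.
- clamp_pin: Loose pin, 0.09 kg, standing on the plate before the pad: pale cylinder 39 mm in diameter, 30 mm high, with an 8 mm stem on top, 30 to 60 mm above its underside. Origin at the centre of its underside, z up. Grip the stem from above. The bench right of the jig (0.42 to 0.55 m ahead of the robot's base, 0.24 to 0.26 m to its right) is free for it.
- spare_bottle: Bystander: standing white plastic bottle, 57 x 104 x 110 mm, behind the jig; origin at the centre of its underside.
- cap: Bystander: white ribbed bottle cap, 26 mm in diameter, 17 mm high, origin at the centre of its underside.
- knurled_knob: Bystander: black knurled knob, 34 mm in diameter, 22 mm high, origin at the centre of its underside.
- hex_key: Bystander: black L-shaped hex key, 33 x 93 x 7 mm, lying at the left, origin at the centre of its underside.

How it is judged:
On the way, in this order (a step that is already met when the one before it is completed fails the run):
1. the clamp pin stands upright on the bench, clear of the jig's plate, let go ((x of clamp_pin in the frame of jig above 0.113 m or x of clamp_pin in the frame of jig below -0.113 m or y of clamp_pin in the frame of jig above 0.103 m or y of clamp_pin in the frame of jig below -0.103 m) and angle between clamp_pin's own z axis and vertical below 0.15 rad and height (world z) of clamp_pin between -0.006 and 0.006 m and linear speed of clamp_pin below 0.02 m/s and contact force between clamp_pin and the fingers below 0.2 N), for 0.2 s.
2. the block lies flat and square on the plate, its end centred against the pad, and the robot presses the pad in by 5 to 12 mm (5 to 12 N) (value of joint fence_pad between 0.005 and 0.012 m and x of block in the frame of pad_face between -0.0485 and -0.0415 m and y of block in the frame of pad_face between -0.01 and 0.01 m and z of block in the frame of jig between 0.006 and 0.014 m and angle between the x axis of block and the x axis of jig, either way round below 0.09 rad and angle between block's own z axis and vertical below 0.06 rad and contact force between block and the fingers above 3 N), for 0.5 s.
At the end, for the whole second after the job is handed in: The robot still holds the block with its end against the pad: pad pushed in 5 to 12 mm (5 to 12 N) and still, block down on the plate within 4 mm, centred on the pad within 10 mm, square within 5 degrees; the clamp pin stands upright on the bench clear of the plate (all of step 1 and all of step 2 and velocity of joint fence_pad between -0.003 and 0.003 m/s and linear speed of block below 0.01 m/s); the arm keeps its last pose, push and grip.
It fails at once if the pad is driven in to its stop (beyond 16.5 mm of its 18 mm) (value of joint fence_pad above 0.0165 m).
It fails at once if a bystander (bottle, cap, knob or hex key) is moved by more than 30 mm (distance of any of spare_bottle, cap, knurled_knob, hex_key from where it was at the start of the episode above 0.03 m).
It also fails if it takes over 58 s, if anything falls off the work surface, if the arm or the gripper's body presses on something with over 40 N, if the wrist force passes 120 N, or if a joint passes its speed limit or range.

ROBOT

A 6-joint arm with a two-finger parallel gripper is mounted at the origin on a cart in front of the work surface, level with it; the furniture and walls round the work are solid. World frame = base frame: x ahead of the robot, y to its left, z up, the work surface at z = 0. Lengths are in m, angles in rad, forces in N, time in s.
With the tool pointing down it reaches from about 0.375 to 0.9 m from the base axis. Payload 3.1 kg.
Tool frame: the origin (TCP) lies midway between the tips of the shut fingers; the grasp point (between the pads) lies robot.grip_depth behind it (robot.grip_depth is the distance from the TCP to the grasp point, in m); z points along the fingers, y is the line along which they close (so a half turn about z gives the same grasp; the last joint's range is limited). The gripper opens to 87 mm and grips with 3 to 60 N. Pads are 19 mm wide; open, the fingers measure 117 mm over their backs; the gripper's body (75 mm by 190 mm) begins 51 mm behind the grasp point.
Start: joints at [0.99, 0.527, 1.433, -0, 1.181, -0.178], TCP at [0.245, 0.575, 0.223] pointing down, gripper open.
Joint ranges: [-3.08, 3.08], [-0.75, 2.2], [0.22, 2.44], [-1.43, 4.57], [0, 2.65], [-2.85, 2.85]. Speed limits (rad/s): [2.79, 2.79, 3.14, 3.14, 3.14, 3.14].

INTERFACE

Orientations are given as a unit quaternion [x, y, z, w].
In Python, from rig import robot gives the robot as it stands.
- The arm moves only by the shell command python3 nudge.py [OPENING] [FORCE], which reads ROWS from standard input. ROWS is one flat JSON list of numbers that holds 1 to 20 rows one after another, with no inner brackets; each row has 4 numbers: dx, dy, dz in m, then a turn about the tool's z in rad; each row shifts and turns the commanded pose from where the row before left it, along the tool's axes as they then stand; what a row does not reach is not made up. A row lasts 1/12 s, in which the tool goes at most 0.0417 m and 0.125 rad, less where a joint would pass 70% of its speed; a pose out of reach is approached as far as the arm can. OPENING is the finger opening in m, set as the command begins (- or left out keeps the last). The fingers move at their own pace and stop on an object; FORCE is the grip in N (left out, the last holds). Time passes only in rows, so rows that do not move let the fingers close. It prints the time, the measured TCP pose, the force, the opening and the grip force at its end. Input that does not fit is refused with a message, and nothing moves.
- robot.get_obs(): the state, without advancing time (a new reading comes with each control period).
- robot.camera(name): name is "scene" or "top"; returns a dict with "img" (480x640x3 uint8, red, green, blue), "fx", "fy", "cx", "cy" (pixels), "xyz" and "attitude" of the camera in the world. Camera axes: x right, y down, z forward; pixel columns grow to the right and rows downward; lengths in m; the calibration is good to about 2 mm. A picture is of the moment at which its call begins. There is no depth.
- robot.hand_in(): hands the job in; it is judged then, once.
The state is a dict: "time": time; "q": joint angles; "joint_velocities": joint speeds; "joint_torque": joint torques, N m; "position": TCP position; "tool_rot": TCP orientation; "ft_force": force on the tool from outside, world axes, zero at the start; "moment": the same for the moment, N m; "grip_width": finger opening in m; "grip_force": force on a finger pad.
Only numpy, scipy, OpenCV 4.12 (cv2) and the standard library are available. Lean on these libraries where they do the work, as an engineer would, in place of code of your own. Each camera call takes 0.05 s, during which the arm holds its last target. There are 200 camera calls.

## Working session

There is one attempt and no reset: what is moved stays moved. The work goes in short steps, Python scripts to look and compute and a shell command to move; the robot and the scene stay as the last step left them, time stands still between calls to the robot, and variables do not carry over. Pictures are saved under pics/ and viewed, at most 10 in all, crops included, and the job is handed in when it is done.

```bash
ls; mkdir -p pics; python3 - <<'E'
from rig import robot
import cv2
o=robot.get_obs(); print(o["time"],o["position"],o["tool_rot"],o["grip_width"],robot.grip_depth)
for n in("scene","top"):
    c=robot.camera(n); cv2.imwrite(f"pics/{n}0.png",c["img"][:,:,::-1]); print(n,c["fx"],c["fy"],c["cx"],c["cy"],c["xyz"],c["attitude"])
E
```

```text
nudge.py
pics
rig.py
0.0 [0.24456052 0.57438226 0.22157344] [ 2.00013746e-01  9.79792505e-01 -9.95375852e-04 -3.97379669e-04] 0.08703075083069502 0.0187
scene 478.76399013914374 478.76399013914374 320.4507180732826 239.50383878364548 [0.02551388 0.35182797 0.59018299] [-0.47280542  0.76743392 -0.37535898  0.2158839 ]
top 519.5848961384339 519.5848961384339 321.25646330997404 235.18532925510902 [0.33761758 0.04243004 1.2389329 ] [-0.69556777  0.71159355 -0.06518566  0.07463863]
```

View pics/scene0.png

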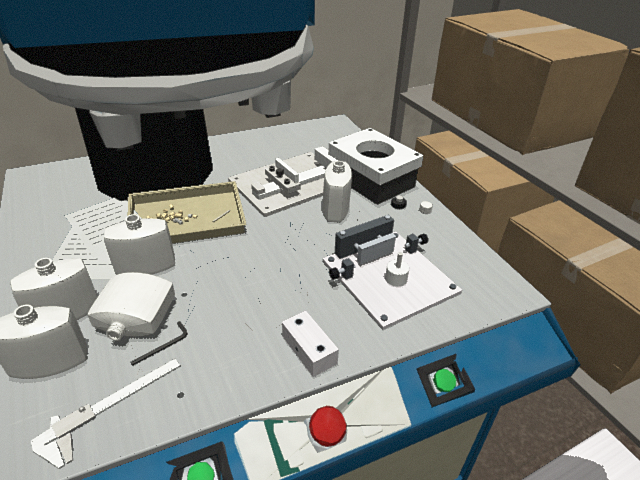

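View pics/top0.png

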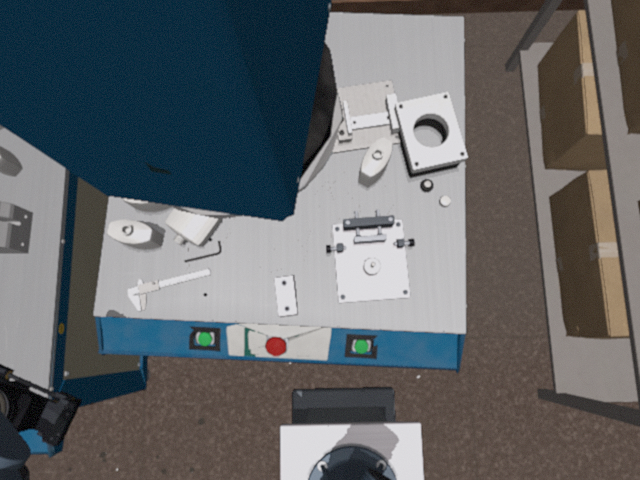

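The scene view shows the pin at (398,270) on the plate and the block at (310,342). In the top view the plate is centred near (371,262), the pin is at (372,266) and the block at (286,296). Next I'll segment the top view.

```bash
cat > h.py <<'E'
import numpy as np, cv2
from scipy.spatial.transform import Rotation as R
from rig import robot
def ray(c,px,z):
    px=np.atleast_2d(px).astype(float)
    d=np.c_[(px[:,0]-c["cx"])/c["fx"],(px[:,1]-c["cy"])/c["fy"],np.ones(len(px))]
    d=R.from_quat(c["attitude"]).apply(d); o=np.array(c["xyz"])
    return o+d*((z-o[2])/d[:,2])[:,None]
def proj(c,P):
    p=R.from_quat(c["attitude"]).inv().apply(np.atleast_2d(P)-np.array(c["xyz"]))
    return np.c_[p[:,0]/p[:,2]*c["fx"]+c["cx"],p[:,1]/p[:,2]*c["fy"]+c["cy"]]
def blobs(g,thr,amin):
    m=(g>thr).astype(np.uint8); cs,_=cv2.findContours(m,cv2.RETR_EXTERNAL,cv2.CHAIN_APPROX_NONE)
    return [k for k in cs if cv2.contourArea(k)>amin]
E
python3 - <<'E'
from h import *
c=robot.camera("top"); g=cv2.cvtColor(c["img"],cv2.COLOR_RGB2GRAY)
print(g[296,265:305]); print(g[280,325:345],g[266,355:392])
for thr in(205,215,225):
  for k in blobs(g,thr,200):
    r=cv2.minAreaRect(k)
    if 260<r[0][0]<420 and 200<r[0][1]<320: print(thr,r,cv2.contourArea(k))
s=robot.camera("scene")["img"]; cv2.imwrite("pics/crop1.png",np.vstack([cv2.resize(c["img"][205:325,262:422],(640,480),interpolation=cv2.INTER_CUBIC)])[:,:,::-1])
cv2.imwrite("pics/crop2.png",cv2.resize(s[210:390,270:510],(800,600),interpolation=cv2.INTER_CUBIC)[:,:,::-1])
E
```

```text
[193 193 191 186 188 189 189 190 190 193 189 197 218 222 221 220 220 222
 221 221 220 220 220 221 222 221 221 222 221 205 139 136 187 195 192 191
 192 190 187 189]
[191 191 189 189 191 191 189 187 189 188 191 202 220 223 221 220 220 221
 220 221] [222 219 221 220 221 221 220 208 173 188 218 222 220 221 216 190 137 133
 167 203 216 221 221 221 218 215 219 221 220 220 221 221 220 220 220 220
 220]
205 ((285.0304870605469, 295.27435302734375), (37.4362907409668, 17.669044494628906), 83.6598129272461) 608.0
205 ((370.96368408203125, 260.55401611328125), (78.39229583740234, 71.19175720214844), 85.33314514160156) 4157.5
215 ((284.9207458496094, 295.2865905761719), (37.21542739868164, 17.22732162475586), 83.6598129272461) 587.5
215 ((370.5619812011719, 260.2750549316406), (77.19338989257812, 70.21566772460938), 85.42607879638672) 3819.5
```

View pics/crop1.png

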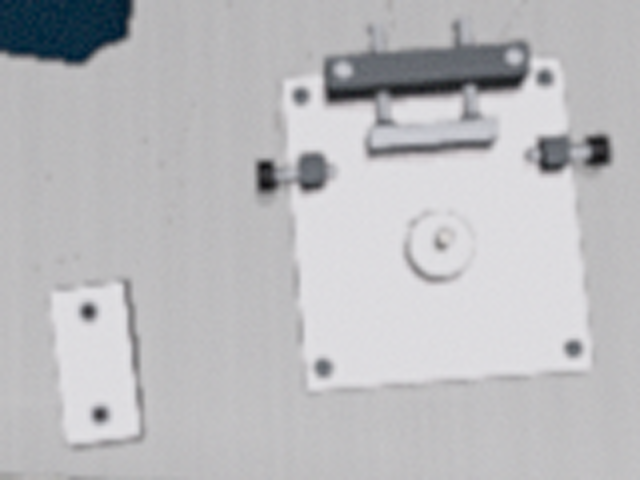

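View pics/crop2.png

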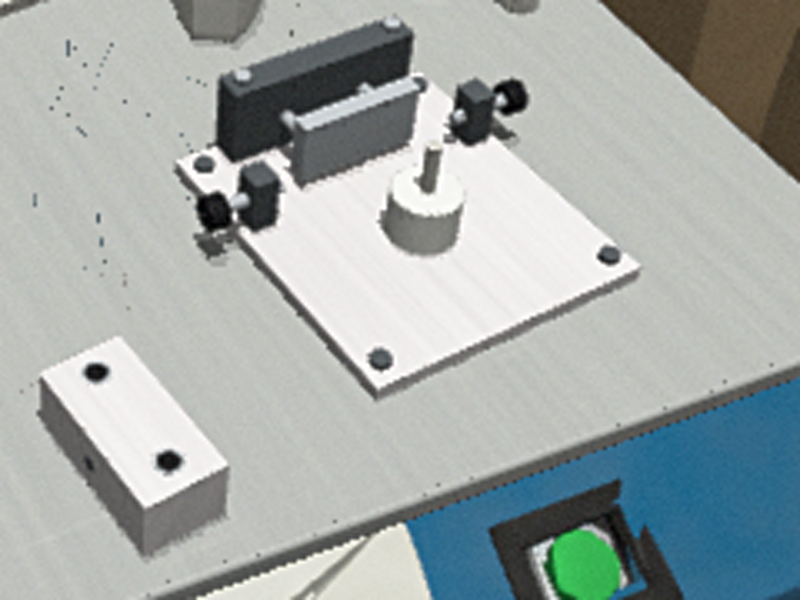

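```bash
cat > m.py <<'E'
from h import *
def cen(g,p,r=4,dark=True):
    x,y=[int(round(v)) for v in p]; w=g[y-r:y+r+1,x-r:x+r+1].astype(float)
    b=np.median(np.r_[w[0],w[-1],w[:,0],w[:,-1]]); w=np.clip((b-w) if dark else (w-b),0,None); w[w<0.3*w.max()]=0
    Y,X=np.mgrid[y-r:y+r+1,x-r:x+r+1]; return np.array([(w*X).sum(),(w*Y).sum()])/w.sum()
def ang(v): return np.arctan2(v[1],v[0])
E
python3 - <<'E'
from m import *
c=robot.camera("top"); s=robot.camera("scene")
for n,c,f,scr,hol,stem in (("top",c,lambda p:np.array(p)/4+[262,205],[(300,96),(545,76),(323,367),(573,347)],[(88,312),(100,414)],(444,238)),
  ("scene",s,lambda p:np.array(p)*.3+[270,210],[(203,163),(609,255),(380,358)],[(95,372),(169,461)],(433,146))):
    g=cv2.cvtColor(c["img"],cv2.COLOR_RGB2GRAY)
    S=ray(c,[cen(g,f(p)) for p in scr],.0115)[:,:2]; H=ray(c,[cen(g,f(p),5) for p in hol],.0355)[:,:2]
    print(n,"screws",S.round(4).tolist()); print(" d",[round(float(np.linalg.norm(S[i]-S[j])),4) for i in range(len(S)) for j in range(i)])
    print(" holes",H.round(4).tolist(),"c",H.mean(0).round(4),"d",np.linalg.norm(H[0]-H[1]).round(4),"yaw",ang(H[0]-H[1]).round(4))
    print(" stem",ray(c,f(stem),.07).round(4))
    if n=="top":
        print("center",S.mean(0), "yaw",ang(S[0]-S[2]),ang(S[1]-S[3]),ang(S[0]-S[1])-np.pi/2,ang(S[2]-S[3])-np.pi/2)
        k=[k for k in blobs(g,205,300) if cv2.pointPolygonTest(k,(284.,300.),False)>0][0]; r=cv2.minAreaRect(k); P=ray(c,cv2.boxPoints(r),.036)[:,:2]; print("blk",P.mean(0),[np.linalg.norm(P[i]-P[i-1]) for i in range(4)])
    else: print("center",((S[0]+S[1])/2),"yaw",ang(S[0]-S[2]),ang(S[2]-S[1])-np.pi/2)
    P=ray(c,[f(p) for p in ([(369,125),(497,118)] if n=="top" else [(295,125),(418,90)])],.053); print("pad top front edge",P.round(4).tolist(),np.linalg.norm(P[0]-P[1]))
E
```

```text
top screws [[0.5997, 0.0184], [0.608, -0.1276], [0.4356, 0.0098], [0.4438, -0.1374]]
 d [0.1463, 0.1643, 0.2205, 0.2204, 0.1646, 0.1474]
 holes [[0.4695, 0.1459], [0.4102, 0.1395]] c [0.4399 0.1427] d 0.0596 yaw 0.1079
 stem [[ 0.5018 -0.0602  0.07  ]]
center [ 0.52177149 -0.05921794] yaw 0.052768917720762525 0.05976047731036945 0.057265590675456224 0.055404583497470794
blk [0.43987656 0.14271212] [np.float64(0.08662833917927404), np.float64(0.04109581173038953), np.float64(0.0866377127583903), np.float64(0.040516026669115565)]
pad top front edge [[0.5714, -0.0208, 0.053], [0.5738, -0.0953, 0.053]] 0.07446324991612292
scene screws [[0.6021, 0.0168], [0.4457, -0.1393], [0.4378, 0.0081]]
 d [0.2209, 0.1645, 0.1476]
 holes [[0.472, 0.1437], [0.4121, 0.1373]] c [0.4421 0.1405] d 0.0602 yaw 0.1066
 stem [[ 0.5044 -0.0608  0.07  ]]
center [ 0.52389206 -0.06123346] yaw 0.0533128861452352 0.05377177035516545
pad top front edge [[0.5662, -0.018, 0.053], [0.5627, -0.0941, 0.053]] 0.07614876342592772
```

```bash
cat > d.py <<'E'
import sys
from h import *
def go(x,y,z,yaw):  # yaw = wanted world direction of tool y
    o=robot.get_obs(); Rm=R.from_quat(o["tool_rot"]); ty=Rm.apply([0,1,0]); a=np.arctan2(ty[1],ty[0])
    t=-((yaw-a+np.pi/2)%np.pi-np.pi/2); d=np.array([x,y,z])-o["position"]
    R2=Rm*R.from_euler("z",t)
    print("turn",round(t,4),"then tool",R2.inv().apply(d).round(4),"| before turn",Rm.inv().apply(d).round(4),"tilt",Rm.apply([0,0,1]).round(4),"t",o["time"],"q6",o["q"][5].round(3))
a=[float(v) for v in sys.argv[1:]]; go(*a)
E
python3 d.py 0.503 -0.0605 0.15 1.627
```

```text
turn -0.459 then tool [-0.2221 -0.6487  0.0725] | before turn [-0.4866 -0.4832  0.0725] tilt [-4.e-04 -6.e-04 -1.e+00] t 0.3 q6 -0.179
```

```bash
echo '[0,0,0,-0.115,0,0,0,-0.115,0,0,0,-0.115,0,0,0,-0.114,-0.0123,-0.036,0.004,0,-0.0123,-0.036,0.004,0,-0.0123,-0.036,0.004,0,-0.0123,-0.036,0.004,0,-0.0123,-0.036,0.004,0,-0.0123,-0.036,0.004,0,-0.0123,-0.036,0.004,0,-0.0123,-0.036,0.004,0,-0.0123,-0.036,0.004,0,-0.0123,-0.036,0.004,0,-0.0123,-0.036,0.004,0,-0.0123,-0.036,0.004,0,-0.0123,-0.036,0.004,0,-0.0123,-0.036,0.004,0,-0.0123,-0.036,0.004,0,-0.0123,-0.036,0.004,0]' | python3 nudge.py 0.05; python3 d.py 0.503 -0.0605 0.045 1.627
```

```text
time: 1.97
position: [0.4744, 0.009, 0.1586]
tool_rot: [-0.028, 1.0, -0.0, 0.0]
ft_force: [0.8, 0.2, -0.3]
grip_width: 0.0502
grip_force: 0.0
turn -0.0005 then tool [-0.0246 -0.071   0.1136] | before turn [-0.0247 -0.071   0.1136] tilt [ 5.e-04  0.e+00 -1.e+00] t 1.9667 q6 -1.844
```

```bash
echo '[-0.0123,-0.0355,0.02,0,-0.0123,-0.0355,0.02,0,0,0,0.02,0,0,0,0,0,0,0,0,0]' | python3 nudge.py; python3 - <<'E'
from h import *
o=robot.get_obs(); a=[]
for n in("scene","top"):
    c=robot.camera(n); P=proj(c,[o["position"]])[0]; x,y=P.astype(int); print(n,P)
    im=np.ascontiguousarray(c["img"][y-60:y+90,x-65:x+65]); a.append(cv2.resize(im,None,fx=3,fy=3))
    cv2.circle(a[-1],(int(3*(P[0]-x+65)),int(3*(P[1]-y+60))),2,(255,0,0),-1)
cv2.imwrite("pics/a.png",np.hstack(a)[:,:,::-1])
E
python3 d.py 0.503 -0.0605 0.045 1.627
```

```text
time: 2.38
position: [0.5004, -0.0569, 0.0986]
tool_rot: [-0.028, 1.0, 0.001, -0.002]
ft_force: [-0.1, -0.9, 0.5]
grip_width: 0.0504
grip_force: 0.0
scene [401.51405797 242.63559736]
top [372.6063752  263.35777649]
turn 0.0011 then tool [-0.0014 -0.0044  0.0551] | before turn [-0.0014 -0.0044  0.0551] tilt [-1.e-04  2.e-04 -1.e+00] t 2.4833 q6 -1.962
```

View pics/a.png

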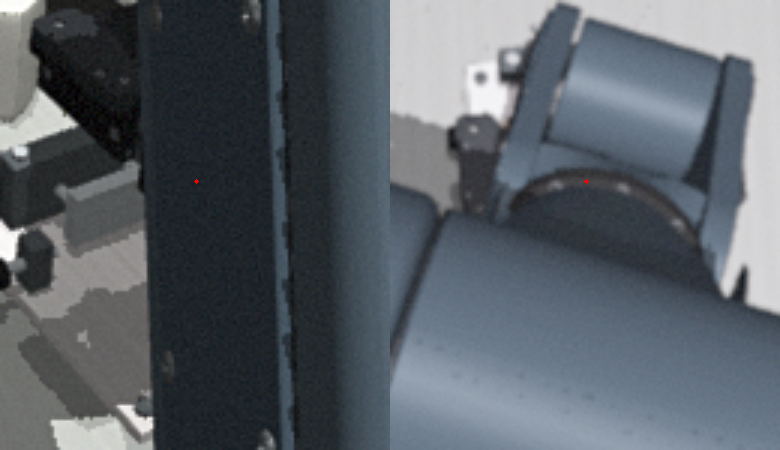

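The arm hides the grasp in both views (tool projected at scene (401,243) and top (373,263)), so I'm proceeding on the measured positions.

```bash
echo '[-0.0014,-0.0044,0.02,0,0,0,0.02,0,0,0,0.015,0,0,0,0,0,0,0,0,0]' | python3 nudge.py; echo '[0,0,0,0,0,0,0,0,0,0,0,0,0,0,0,0,0,0,0,0,0,0,0,0]' | python3 nudge.py 0 20
```

```text
time: 2.9
position: [0.5033, -0.0603, 0.0451]
tool_rot: [-0.029, 1.0, 0.0, -0.0]
ft_force: [0.1, 0.3, 0.6]
grip_width: 0.0497
grip_force: 0.0
time: 3.4
position: [0.5036, -0.0615, 0.0447]
tool_rot: [-0.028, 1.0, -0.0, 0.0]
ft_force: [0.1, 0.4, -0.4]
grip_width: 0.0177
grip_force: 0.0
```

```bash
echo '[0,0,0,0,0,0,0,0,0,0,0,0,0,0,0,0]' | python3 nudge.py; echo '[0,0,-0.02,0,0,0,-0.03,0,0,0,0,0,0,0,0,0]' | python3 nudge.py;python3 d.py 0.485 -0.25 0.095 1.627
```

```text
time: 3.73
position: [0.5034, -0.0614, 0.0444]
tool_rot: [-0.028, 1.0, 0.0, -0.0]
ft_force: [0.0, 0.1, 0.5]
grip_width: 0.0075
grip_force: 20.0
time: 4.07
position: [0.5044, -0.0618, 0.0955]
tool_rot: [-0.028, 1.0, -0.001, 0.002]
ft_force: [0.3, -1.3, -0.4]
grip_width: 0.0074
grip_force: 20.0
turn 0.0001 then tool [ 0.03   -0.1868  0.0007] | before turn [ 0.03   -0.1868  0.0007] tilt [ 0.0033 -0.0012 -1.    ] t 4.0667 q6 -1.969
```

```bash
echo '[0.005,-0.0311,0,0,0.005,-0.0311,0,0,0.005,-0.0311,0,0,0.005,-0.0311,0,0,0.005,-0.0311,0,0,0.005,-0.0311,0,0,0,0,0,0,0,0,0.02,0,0,0,0.02,0,0,0,0.013,0,0,0,0.004,0,0,0,0,0,0,0,0,0]' | python3 nudge.py; python3 d.py 0.485 -0.25 0.0345 1.627
```

```text
time: 5.15
position: [0.4837, -0.249, 0.0369]
tool_rot: [-0.028, 1.0, 0.0, -0.0]
ft_force: [-0.1, -0.3, -0.8]
grip_width: 0.0076
grip_force: 20.0
turn 0.0003 then tool [-0.0012 -0.0011  0.0024] | before turn [-0.0012 -0.0011  0.0024] tilt [-9.e-04  7.e-04 -1.e+00] t 5.15 q6 -2.308
```

```bash
echo '[0,0,0.0015,0,0,0,0.001,0,0,0,0,0]' | python3 nudge.py; echo '[0,0,0,0,0,0,0,0,0,0,0,0,0,0,0,0]' | python3 nudge.py 0.05; echo '[0,0,-0.02,0,0,0,-0.035,0,0,0,-0.035,0,0,0,0,0]' | python3 nudge.py 0.075; python3 d.py 0.441 0.1416 0.125 1.678
```

```text
time: 5.4
position: [0.4842, -0.2495, 0.0352]
tool_rot: [-0.028, 1.0, -0.0, 0.0]
ft_force: [-0.3, 0.4, -1.1]
grip_width: 0.0073
grip_force: 20.0
time: 5.73
position: [0.4841, -0.2495, 0.0351]
tool_rot: [-0.028, 1.0, -0.0, 0.0]
ft_force: [1.8, 0.1, 0.2]
grip_width: 0.027
grip_force: 0.0
time: 6.07
position: [0.4874, -0.252, 0.1307]
tool_rot: [-0.028, 1.0, -0.004, 0.005]
ft_force: [0.5, -1.1, 0.4]
grip_width: 0.053
grip_force: 0.0
turn -0.0507 then tool [0.004  0.3963 0.0022] | before turn [0.0241 0.3956 0.0022] tilt [ 0.0095 -0.0077 -0.9999] t 6.0667 q6 -2.308
```

```bash
echo '[0,0,0,-0.0507,0.0004,0.036,0,0,0.0004,0.036,0,0,0.0004,0.036,0,0,0.0004,0.036,0,0,0.0004,0.036,0,0,0.0004,0.036,0,0,0.0004,0.036,0,0,0.0004,0.036,0,0,0.0004,0.036,0,0,0.0004,0.036,0,0,0.0004,0.036,0,0,0,0,0,0,0,0,0,0]' | python3 nudge.py 0.085; python3 - <<'E'
from m import *
c=robot.camera("top"); g=cv2.cvtColor(c["img"],cv2.COLOR_RGB2GRAY)
s=robot.camera("scene"); print(proj(c,[[.485,-.25,.06]]))
cv2.imwrite("pics/b.png",np.hstack([cv2.resize(c["img"][200:350,260:460],(400,300)),cv2.resize(s["img"][190:390,250:517],(400,300))])[:,:,::-1])
E
python3 d.py 0.441 0.1416 0.009 1.678
```

```text
time: 7.23
position: [0.4366, 0.1455, 0.1248]
tool_rot: [-0.056, 0.998, -0.0, 0.0]
ft_force: [0.2, -0.1, -1.0]
grip_width: 0.0855
grip_force: 0.0
[[456.48793641 270.51365857]]
turn 0.0002 then tool [-0.0033 -0.0022  0.1158] | before turn [-0.0033 -0.0022  0.1158] tilt [ 3.e-04 -3.e-04 -1.e+00] t 7.3333 q6 -1.604
```

View pics/b.png

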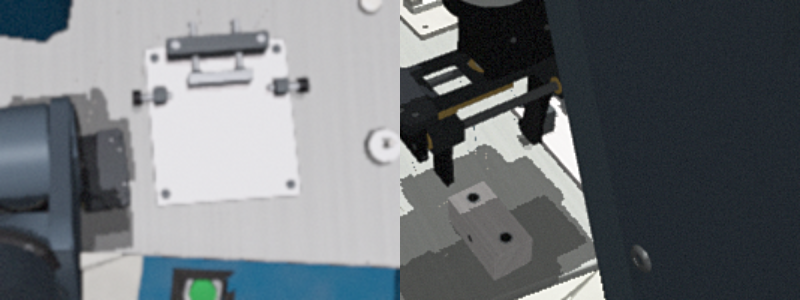

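The pin is standing on the bench (crop (385,147), top view ≈(452,273)), and the open fingers are above the block. I'll use the pin's released position to check the camera against the robot.

```bash
python3 - <<'E'
from m import *
c=robot.camera("top"); g=cv2.cvtColor(c["img"],cv2.COLOR_RGB2GRAY)
k=[k for k in blobs(g[255:290,436:468],208,60)]
for q in k: print(cv2.minEnclosingCircle(q),cv2.contourArea(q))
print(g[262:285,440:466])
print(proj(c,[[.4841,-.2495,.0],[.4841,-.2495,.03],[.4841,-.2495,.06]]))
E
```

```text
((16.636363983154297, 17.636363983154297), 8.095603942871094) 175.5
[[198 198 197 199 198 197 198 197 199 200 197 196 197 197 198 199 200 200
  199 197 199 197 198 201 194 163]
 [195 199 198 199 197 198 197 195 191 181 179 181 189 196 197 198 199 198
  196 198 198 197 200 200 192 164]
 [198 197 200 198 191 182 177 176 171 164 173 180 194 205 204 196 198 197
  197 197 199 199 199 199 194 163]
 [196 198 199 194 171 143 138 160 184 198 210 217 222 223 219 208 204 197
  194 196 198 198 197 199 195 165]
 [197 198 199 185 143 118 146 192 218 228 228 230 231 229 229 228 221 207
  195 196 197 198 198 199 194 163]
 [198 199 195 169 124 129 182 219 231 233 231 229 228 230 231 230 230 225
  216 203 195 197 197 198 194 167]
 [199 200 184 140 106 156 209 230 232 230 226 216 213 215 213 220 228 231
  226 210 194 194 199 201 195 166]
 [199 195 168 114 121 185 225 232 231 229 218 187 175 170 180 201 221 227
  228 219 196 195 198 200 195 165]
 [198 184 136  98 148 207 230 232 231 229 223 190 154 142 169 208 215 218
  224 225 211 197 197 199 194 166]
 [198 178 113  93 169 220 232 229 230 231 227 199 1
[... 863 characters left out ...]
220 228 229 226 221 224 223 217
  206 198 200 198 199 198 196 170]
 [199 200 200 197 184 148 118 113 124 154 184 205 210 204 193 205 209 202
  199 198 198 200 201 200 193 170]
 [198 198 199 201 196 176 152 135 122 118 132 150 161 158 165 184 198 199
  200 199 199 200 200 202 195 168]
 [200 198 199 201 200 194 184 175 159 145 150 157 166 172 182 194 200 198
  201 196 197 199 200 200 195 169]
 [199 199 198 198 199 199 198 193 184 181 183 188 198 196 198 200 199 200
  199 199 198 199 200 201 195 170]
 [198 199 198 200 199 199 200 199 198 196 199 201 202 201 201 201 198 201
  199 198 199 200 200 198 196 169]]
[[450.28211859 274.15956547]
 [453.21610003 272.57523873]
 [456.29616451 270.91202829]]
```

```bash
echo '[-0.0033,-0.0022,0.03,0,0,0,0.035,0,0,0,0.03,0,0,0,0.015,0,0,0,0.006,0,0,0,0,0,0,0,0,0]' | python3 nudge.py; echo '[0,0,0,0,0,0,0,0,0,0,0,0,0,0,0,0,0,0,0,0,0,0,0,0,0,0,0,0,0,0,0,0]' | python3 nudge.py 0 40; python3 d.py 0.441 0.1416 0.009 1.678
```

```text
time: 7.97
position: [0.4414, 0.1411, 0.0091]
tool_rot: [-0.053, 0.999, -0.0, 0.0]
ft_force: [-0.3, 0.5, -0.7]
grip_width: 0.0851
grip_force: 0.0
time: 8.63
position: [0.4408, 0.1421, 0.009]
tool_rot: [-0.054, 0.999, -0.0, 0.0]
ft_force: [0.1, 0.2, 2.4]
grip_width: 0.044
grip_force: 40.0
turn -0.0001 then tool [-0.0001 -0.0005  0.    ] | before turn [-0.0001 -0.0005  0.    ] tilt [ 2.e-04  0.e+00 -1.e+00] t 8.6333 q6 -1.608
```

```bash
echo '[0,0,-0.02,0,0,0,-0.035,0,0,0,0,0.0507,0,0,0,0]' | python3 nudge.py;python3 d.py 0.5028 -0.0613 0.065 1.627
```

```text
time: 8.97
position: [0.4416, 0.1422, 0.065]
tool_rot: [-0.028, 1.0, 0.0, 0.001]
ft_force: [0.3, 0.0, -3.9]
grip_width: 0.0438
grip_force: 40.0
turn -0.0008 then tool [-4.970e-02 -2.066e-01  1.000e-04] | before turn [-4.980e-02 -2.065e-01  1.000e-04] tilt [ 2.9e-03  2.0e-04 -1.0e+00] t 8.9667 q6 -1.556
```

```bash
echo '[-0.0071,-0.0295,0,0,-0.0071,-0.0295,0,0,-0.0071,-0.0295,0,0,-0.0071,-0.0295,0,0,-0.0071,-0.0295,0,0,-0.0071,-0.0295,0,0,-0.0071,-0.0295,0,0,0,0,0,0,0,0,0,0,0,0,0,0]' | python3 nudge.py; python3 - <<'E'
from h import *
c=robot.camera("top");s=robot.camera("scene")
cv2.imwrite("pics/c.png",np.hstack([cv2.resize(c["img"][200:320,300:460],(400,300)),cv2.resize(s["img"][190:370,290:530],(400,300))])[:,:,::-1])
E
python3 d.py 0.5028 -0.0613 0.02 1.627
```

```text
time: 9.8
position: [0.5003, -0.0608, 0.0627]
tool_rot: [-0.028, 1.0, 0.001, -0.002]
ft_force: [-0.2, 0.3, -2.9]
grip_width: 0.0436
grip_force: 40.0
turn 0.0014 then tool [-0.0025 -0.0015  0.0431] | before turn [-0.0025 -0.0015  0.0431] tilt [-0.0033  0.0013 -1.    ] t 9.9 q6 -1.97
```

View pics/c.png

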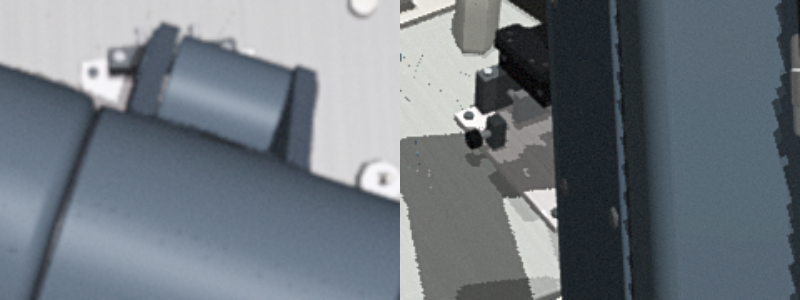

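Both views are blocked by the arm and the block cannot be seen, so from here I go by force and position. Lowering the block onto the plate.

```bash
echo '[-0.0025,-0.0015,0.015,0,0,0,0.015,0,0,0,0.01,0,0,0,0.002,0,0,0,0,0,0,0,0,0]' | python3 nudge.py; echo '[0,0,0.001,0,0,0,0.0005,0,0,0,0,0,0,0,0,0]' | python3 nudge.py;  python3 d.py 0.5028 -0.0613 0.019 1.627
```

```text
time: 10.4
position: [0.5045, -0.0622, 0.022]
tool_rot: [-0.029, 1.0, 0.0, -0.0]
ft_force: [0.0, -0.5, -3.0]
grip_width: 0.0436
grip_force: 40.0
time: 10.73
position: [0.5048, -0.0629, 0.0208]
tool_rot: [-0.028, 1.0, -0.0, 0.0]
ft_force: [0.2, -0.4, -4.2]
grip_width: 0.0437
grip_force: 40.0
turn -0.0001 then tool [0.0019 0.0017 0.0018] | before turn [0.0019 0.0017 0.0018] tilt [ 7.e-04 -3.e-04 -1.e+00] t 10.7333 q6 -1.971
```

```bash
echo '[0,0,0.001,0,0,0,0,0,0,0,0,0]' | python3 nudge.py | sed -n 2,4p; echo '[0,0,0.001,0,0,0,0,0,0,0,0,0]' | python3 nudge.py| sed -n 2,4p;  echo '[0,0,0.0005,0,0,0,0,0,0,0,0,0]' | python3 nudge.py| sed -n 2,4p; python3 d.py 0.5028 -0.0613 0.019 1.627
```

```text
position: [0.5046, -0.0628, 0.0194]
tool_rot: [-0.028, 1.0, 0.0, -0.0]
ft_force: [0.4, -0.5, -3.3]
position: [0.5047, -0.0628, 0.0191]
tool_rot: [-0.028, 1.0, -0.0, 0.0]
ft_force: [-1.1, 0.4, 6.8]
position: [0.5047, -0.0628, 0.0191]
tool_rot: [-0.028, 1.0, -0.0, 0.0]
ft_force: [-2.1, -0.1, 10.0]
turn 0.0 then tool [0.0018 0.0016 0.0001] | before turn [0.0018 0.0016 0.0001] tilt [ 7.e-04 -3.e-04 -1.e+00] t 11.4833 q6 -1.971
```

```bash
echo '[0,0.0018,-0.001,0,0,0,0,0,0,0,0,0]' | python3 nudge.py | sed -n 2,4p; echo '[-0.003,0,0,0,-0.003,0,0,0,-0.003,0,0,0,0,0,0,0,0,0,0,0]' | python3 nudge.py| sed -n 2,4p;  echo '[-0.002,0,0,0,0,0,0,0,0,0,0,0]' | python3 nudge.py| sed -n 2,4p; echo '[-0.002,0,0,0,0,0,0,0,0,0,0,0]' | python3 nudge.py| sed -n 2,4p; echo '[-0.002,0,0,0,0,0,0,0,0,0,0,0]' | python3 nudge.py| sed -n 2,4p
```

```text
position: [0.5046, -0.0607, 0.0191]
tool_rot: [-0.028, 1.0, 0.0, 0.0]
ft_force: [-0.5, 1.0, 3.3]
position: [0.5103, -0.0596, 0.0191]
tool_rot: [-0.028, 1.0, 0.001, -0.003]
ft_force: [-6.1, -0.1, 8.8]
position: [0.5117, -0.0593, 0.0191]
tool_rot: [-0.028, 1.0, 0.001, -0.004]
ft_force: [-8.1, 0.6, 10.8]
position: [0.5135, -0.0592, 0.0191]
tool_rot: [-0.028, 1.0, 0.001, -0.004]
ft_force: [-6.5, 0.6, 10.1]
position: [0.5154, -0.059, 0.0191]
tool_rot: [-0.028, 1.0, 0.001, -0.004]
ft_force: [-7.7, 0.8, 10.4]
```

```bash
for i in 1 2; do echo '[0,0,-0.0006,0,0,0,0,0,0,0,0,0]' | python3 nudge.py | sed -n 2,4p; done; python3 d.py 0.5177 -0.0593 0.019 1.627
```

```text
position: [0.5191, -0.0599, 0.0191]
tool_rot: [-0.028, 1.0, 0.0, -0.001]
ft_force: [-1.0, 0.6, -1.1]
position: [0.5191, -0.0599, 0.0196]
tool_rot: [-0.028, 1.0, 0.0, -0.001]
ft_force: [-1.1, 0.1, -3.9]
turn -0.0 then tool [0.0014 0.0007 0.0006] | before turn [0.0014 0.0007 0.0006] tilt [-1.2e-03  4.0e-04 -1.0e+00] t 13.4 q6 -1.956
```

```bash
for i in 1 ; do echo '[-0.002,0,0,0,0,0,0,0,0,0,0,0]' | python3 nudge.py | sed -n 2,4p; done; echo '[-0.002,0,0,0,0,0,0,0,0,0,0,0]' | python3 nudge.py | sed -n 2,4p;echo '[-0.001,0,0,0,0,0,0,0,0,0,0,0]' | python3 nudge.py | sed -n 2,4p; echo '[0,0,0,0]' | python3 nudge.py | sed -n 2,4p;
```

```text
position: [0.5207, -0.0598, 0.0197]
tool_rot: [-0.028, 1.0, 0.0, -0.001]
ft_force: [-3.5, -0.7, -5.9]
position: [0.5224, -0.0597, 0.0198]
tool_rot: [-0.028, 1.0, 0.0, -0.001]
ft_force: [-3.8, -1.2, -5.1]
position: [0.5232, -0.0596, 0.0198]
tool_rot: [-0.028, 1.0, 0.0, -0.001]
ft_force: [-5.1, -0.8, -4.9]
position: [0.5232, -0.0596, 0.0198]
tool_rot: [-0.028, 1.0, 0.0, -0.001]
ft_force: [-4.9, -1.1, -5.6]
```

```bash
echo '[-0.002,0,0,0,0,0,0,0,0,0,0,0]' | python3 nudge.py | sed -n 2,4p; echo '[-0.0018,0,0,0,0,0,0,0,0,0,0,0,0,0,0,0]' | python3 nudge.py | sed -n 2,4p;echo '[0,0,0.0006,0,0,0,0,0,0,0,0,0,0,0,0,0,0,0,0,0]' | python3 nudge.py; python3 - <<'E'
from h import *
F=[]
for i in range(6):
    F.append(robot.get_obs()["ft_force"]); robot.camera("top")
print(np.mean(F,0)); o=robot.get_obs(); print(o["position"],o["joint_velocities"].round(4))
s=robot.camera("scene"); cv2.imwrite("pics/e.png",cv2.resize(s["img"][170:370,270:537],(800,600))[:,:,::-1])
E
```

```text
position: [0.5246, -0.0595, 0.0198]
tool_rot: [-0.028, 1.0, 0.0, -0.002]
ft_force: [-6.0, -2.4, -4.6]
position: [0.5257, -0.0594, 0.0198]
tool_rot: [-0.028, 1.0, 0.001, -0.003]
ft_force: [-7.1, -3.2, -3.9]
time: 15.23
position: [0.5259, -0.0594, 0.0195]
tool_rot: [-0.028, 1.0, 0.0, -0.002]
ft_force: [-8.0, -3.1, -1.6]
grip_width: 0.0437
grip_force: 40.0
[-7.44505682 -2.74900589 -1.6502514 ]
[ 0.5259047  -0.05937084  0.01949821] [ 0.0013  0.0001 -0.0007  0.0009 -0.0011 -0.    ]
```

View pics/e.png

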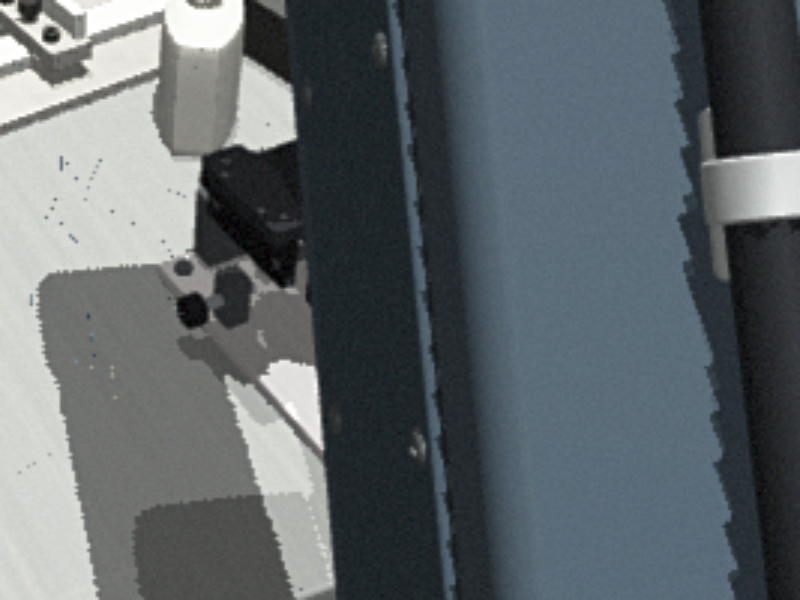

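The view still shows the arm over the jig, so I can't see the block or the pad. The left post, its screw and the bottle look undisturbed. Force (≈7.4 N) and position (≈8 mm past the pad's free face) agree, so I'll make one small trim and hold.

```bash
echo '[-0.0008,0,0.0002,0,0,0,0,0,0,0,0,0,0,0,0,0,0,0,0,0,0,0,0,0,0,0,0,0,0,0,0,0,0,0,0,0,0,0,0,0,0,0,0,0,0,0,0,0,0,0,0,0]' | python3 nudge.py; python3 - <<'E'
from h import *
F=[]
for i in range(8):
    o=robot.get_obs(); F.append(np.r_[o["ft_force"],o["position"]]); robot.camera("top")
print(np.mean(F,0).round(4)); c=robot.camera("top"); g=cv2.cvtColor(c["img"],cv2.COLOR_RGB2GRAY)
print([cv2.minEnclosingCircle(q) for q in blobs(g[255:290,436:468],208,60)])
E
```

```text
time: 16.67
position: [0.5266, -0.0594, 0.0195]
tool_rot: [-0.028, 1.0, 0.0, -0.002]
ft_force: [-8.0, -2.5, -0.2]
grip_width: 0.0434
grip_force: 40.0
[-8.3342e+00 -2.3400e+00  3.4000e-03  5.2650e-01 -5.9300e-02  1.9500e-02]
[((24.0, 17.102941513061523), 17.364160537719727)]
```

```bash
python3 - <<'E'
from h import *
c=robot.camera("top"); cv2.imwrite("pics/f.png",cv2.resize(c["img"][190:310,310:470],(800,600))[:,:,::-1])
E
```

```text
(no output)
```

View pics/f.png

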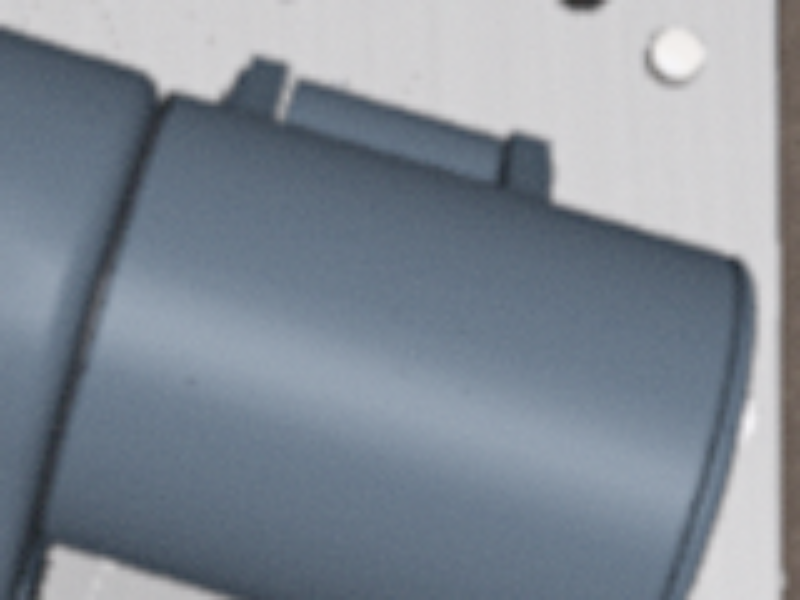

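An arm link now covers the pin from above. Its right rim still shows at about (460,274), which is where it stood before. The push is steady at about 8.3 N, so I'm handing in.

```bash
python3 -c "
from rig import robot
print(robot.hand_in())"
```

```text
the job is handed in; nothing more can be done
None
```

The job is handed in, with no verdict returned: the clamp pin stands on the bench right of the jig, and the arm is holding the block against the sprung pad with a steady push of about 8.3 N (about 8 mm in); the arm blocked the final camera views, so the push, centring and squareness rest on force and position readings.

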